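# Close the test jig, switch on, start the test

## Task

The board is already in the open test jig: with the tips of the closed fingers push the lid down until it is fully closed, then switch on the supply by pressing the raised end of the rocker switch on the button station over until it clicks, and last press the low round start button fully in, hold it for a moment and let it come back out. The probes must not meet a live supply, so keep to that order: no switching on before the lid is down and no start before the supply is on. Only push: do not raise the lid further, do not press the mushroom-headed stop button, and leave the screwdriver, the can and the heatsink where they are.

Things in the scene. Friction and masses are not known exactly. Their poses are not given: they have to be found in the camera images.
- jig: Clamshell test jig, fixed to the bench: cream case with black top plate, 240 deep (x) x 270 wide (y) x 83 high mm. Origin under its centre on the bench; +x points to its rear, where the lid is hinged. Turned at most 0.22 rad from the robot's frame. A circuit board lies in the nest on its top plate, under the lid.
- lid_hinge (a point): Middle of the lid's hinge axis, fixed on the jig: 110 mm behind the jig's centre, 115 mm above the bench. Axes as the jig's.
- lid_front (a point): Middle of the upper (outer) face of the lid's front rail, where one pushes; moves with the lid: 217.5 mm before the hinge axis, 8 mm above it when closed (123 mm over the bench). Bare aluminium rail 35 (x) x 250 (y) x 16 mm; behind it a clear window, 5 mm lower; before it a black lip 14 mm deep, 7 mm lower. Site axes turn with the lid: z normal to its outer face, x to the hinge.
- lid (a joint): Angle of the lid in rad: 0 closed on its stops, at most 1.25 open; starts between 0.5 and 0.95. Its front swings up and towards the hinge. The hinge is stiff: the lid stays where it is left; 1 to 6 N down on the front rail moves it.
- station: Push-button station fixed to the bench: flat cream box 100 (x) x 240 (y) x 65 high mm, origin under its centre on the bench, +x to its far side (cable gland), turned at most 0.3 rad from the robot's frame. On top, in a row at y = -75, 0, +75 mm, stand a rocker switch, the start button and the stop button, in any order.
- rocker_on (a point): Push spot on the raised far (+x) end of the rocker switch: on its upper face 18 mm beyond the pivot, about 18 mm above the box top when off, 8 mm lower when on; moves with the rocker. Black dished rocker 50 (along the station's x) x 26 mm with a small pale dot on this end, in a 62 x 38 mm frame 4 mm high.
- rocker (a joint): Angle of the rocker in rad: 0 off (far end up, as it starts), 0.4 on (far end down). It snaps: about 4 N at the end pushes it over, past 0.2 it goes on by itself and stays.
- start_top (a point): Centre of the top of the start button, moving with it: low flat round grey cap, 30 mm across, 13 mm above the box top, in a steel ring 40 mm across and 4.5 mm high.
- start (a joint): How far the start button is pressed, m: 0 out, 0.006 fully in. Sprung: 2 N to begin, 5 N fully in; it comes back out by itself.
- stop_top (a point): Centre of the top of the stop button: grey domed mushroom head 44 mm across on a thin neck, 28 mm above the box top, hiding the ring under it. Not to be pressed.
- stop (a joint): How far the stop button is pressed, m: 0 out, 0.006 in; sprung as the start button.
- screwdriver: Screwdriver lying on the bench beyond the station, about 200 mm long, along its own x, origin at its middle underside. Bystander.
- can: Upright spray can, 52 mm across, 150 mm high, origin under its centre, standing beyond the station beside the jig. Bystander.
- heatsink: Loose finned aluminium heatsink 60 x 50 x 26 mm, origin under its centre, on the bench to the left (+y) of the jig. Bystander.

How it is judged:
On the way, in this order (a step that is already met when the one before it is completed fails the run):
1. the lid is pushed fully closed (within 0.03 rad) (value of joint lid below 0.03 rad), for 0.2 s.
2. then the rocker is switched on (past 0.35 rad) (value of joint rocker above 0.35 rad and value of joint lid below 0.03 rad), for 0.2 s.
3. then the start button is pressed at least 4 of its 6 mm, for 0.1 s (all of step 2 and value of joint start above 0.004 m), for 0.1 s.
At the end, for the whole second after the job is handed in: Lid closed within 0.03 rad, rocker on (past 0.35 of 0.4 rad), start and stop buttons out (within 1.5 mm), and the screwdriver, can and heatsink each within 20 mm of where they stood (all of step 2 and value of joint each of start, stop below 0.0015 m and distance of each of screwdriver, can, heatsink from where it was at the start of the episode below 0.02 m); the robot touches nothing.
It fails at once if the rocker is switched over with the lid not closed (value of joint rocker above 0.2 rad and value of joint lid above 0.05 rad).
It fails at once if start is pressed before the lid is closed and the supply on (value of joint start above 0.003 m and (value of joint lid above 0.05 rad or value of joint rocker below 0.3 rad)).
It fails at once if the stop button is pressed (3 mm) (value of joint stop above 0.003 m).
It fails at once if the lid is raised beyond where it can start (value of joint lid above 1.05 rad).
It fails at once if a bystander is moved (20 mm), lifted or knocked over (distance of any of screwdriver, can, heatsink from where it was at the start of the episode above 0.02 m or angle between can's own z axis and vertical above 0.4 rad).
It also fails if it takes over 54 s, if anything falls off the work surface, if the arm or the gripper's body presses on something with over 40 N, if the wrist force passes 120 N, or if a joint passes its speed limit or range.

## Robot

A 6-joint arm with a two-finger parallel gripper is mounted at the origin on the work surface. World frame = base frame: x ahead of the robot, y to its left, z up, the work surface at z = 0. Lengths are in m, angles in rad, forces in N, time in s.
With the tool pointing down it reaches from about 0.3 to 0.875 m from the base axis. Payload 6.4 kg.
Tool frame: the origin (TCP) lies between the finger pads; the fingertips stand 11 mm ahead of it and the grasp point (between the pads) lies 8 mm behind it (ctrl.tcp_to_tips is the distance from the TCP to the fingertips, in m); x points along the fingers, z is the direction in which the jaws open and shut, and the axes are right-handed (so a half turn about x gives the same grasp; the last joint's range is limited). The gripper opens to 85 mm and grips with 20 to 120 N. Pads are 22 mm wide; open, the fingers measure 114 mm over their backs; the gripper's body (76 mm by 85 mm) begins 54 mm behind the grasp point. The pads swing forward as they close: fully open they stand 13 mm farther back than shut.
Start: joints at [1.053, 0.181, 1.607, -0, 1.354, -0.206], TCP at [0.176, 0.547, 0.242] pointing down, gripper open.
Joint ranges: [-2.99, 2.99], [-0.89, 2.07], [0.3, 2.58], [-1.14, 4.28], [0, 2.63], [-3.12, 3.12]. Speed limits (rad/s): [2.57, 2.57, 3.01, 3.14, 3.14, 3.14].

## Interface

Orientations are given as a unit quaternion [w, x, y, z].
In Python, from bench import ctrl, eyes, hand_in gives the robot as it stands. The module is installed in compiled form; this text tells all that it offers.
- The arm moves only by the tool step_arm, never from a script. Its arguments are lists of equal length, an entry for each row: "xyz": the shift along the world's x, y, z in mm, a list of three; "spin": the turn about the world's z in rad; "fingers": the opening in per cent of the stroke, from 0 (shut) to 100 (fully open). A call has 1 to 10 rows; each row is the pose to reach, as a shift and turn from the pose commanded when the call began; what a row does not reach only later rows make up. A row lasts 1/10 s, in which the tool goes at most 50 mm and 8.59 degrees, less where a joint would pass 70% of its speed; a pose out of reach is approached as far as the arm can. A call with a gripper value outside its range is refused whole. The fingers move at their own pace and stop on an object; the grip force is fixed at half the most. Time passes only in rows, so rows that repeat a pose let the fingers close. It gives the time, the measured TCP pose, the force and the opening at its end, in the units of the state.
- ctrl.get_obs(): the state, without advancing time (a new reading comes with each control period).
- eyes.camera(name): name is "side" or "top"; returns the picture (400x640x3 uint8, red, green, blue); there is no depth.
- eyes.camera_model(name): a dict with "vertical_fov" (degrees; the focal length in pixels is half the picture's height over the tangent of half this angle, whatever the lens; pixels are square), "cx", "cy" (the principal point, pixels), "pose" (4x4, takes a point from camera to world coordinates). Camera axes: x right, y up, looking along -z (the intrinsics and any distortion apply to the point x, -y, -z); pixel columns grow to the right and rows downward; lengths in m; the calibration is good to about 2 mm. A picture is of the moment at which its call begins. camera_model takes no time and is no camera call.
- hand_in(): hands the job in, once; it reports no verdict.
The state is a dict: "time_s": time; "q": joint angles; "dq": joint speeds; "joint_efforts": joint torques, N m; "eef_pos": TCP position; "eef_rot": TCP orientation; "wrist_force": force on the tool from outside, world axes, zero at the start; "torque": the same for the moment, N m; "opening": opening from 0.0 (shut) to 1.0 (fully open).
Only numpy, scipy, OpenCV 4.12 (cv2) and the standard library are available. Lean on these libraries where they do the work, as an engineer would, in place of code of your own. Each camera call takes 0.05 s, during which the arm holds its last target.

## Working session

There is one attempt and no reset: what is moved stays moved. The work goes in short steps, Python scripts to look and compute and a tool call to move; the robot and the scene stay as the last step left them, time stands still between calls to the robot, and variables do not carry over. Pictures are saved under pics/ and viewed, and the job is handed in when it is done.

Besides the shell and the picture viewer there is one more tool, called as name(argument=value, ...), one argument or row to a line, values as JSON. step_arm: Moves the arm, as the interface text tells. Its arguments: {"type":"object","properties":{"xyz":{"type":"array"},"spin":{"type":"array"},"fingers":{"type":"array"}},"required":["xyz","spin","fingers"]}

```bash
mkdir -p pics; python3 - <<'E'
from bench import ctrl, eyes
import cv2,numpy as np
for n in("side","top"):
    im=eyes.camera(n); cv2.imwrite(f"pics/{n}0.png",im[:,:,::-1])
    m=eyes.camera_model(n); print(n,{k:(np.round(v,4).tolist() if k=="pose" else v) for k,v in m.items()})
o=ctrl.get_obs(); print(o, ctrl.tcp_to_tips)
E
```

```text
side {'vertical_fov': 55.2926398296448, 'cx': 318.5318084821192, 'cy': 199.44612883906706, 'pose': [[0.8804, 0.2312, -0.4139, 0.2508], [-0.4741, 0.4382, -0.7637, -0.6246], [0.0048, 0.8686, 0.4955, 0.5509], [0.0, 0.0, 0.0, 1.0]]}
top {'vertical_fov': 56.80341059006639, 'cx': 320.1450854939215, 'cy': 197.21711548541597, 'pose': [[-0.0114, 0.9982, -0.0586, 0.5351], [-0.9997, -0.0126, -0.0202, 0.0359], [-0.0209, 0.0584, 0.9981, 1.0444], [0.0, 0.0, 0.0, 1.0]]}
{'time_s': 0.1, 'q': array([ 1.05268618e+00,  1.81435156e-01,  1.60791014e+00, -1.76346146e-06,
        1.35383123e+00, -2.06297557e-01]), 'dq': array([ 0.00020182,  0.00084157, -0.00251786,  0.00074587,  0.00204734,
        0.00069005]), 'joint_efforts': array([ 8.31742568e-07, -4.45877981e+01, -3.52240634e+01, -4.05297378e-04,
        4.15507136e-03,  5.24849540e-06]), 'eef_pos': array([0.17613681, 0.54684584, 0.24149098]), 'eef_rot': array([ 0.57106275, -0.41652838,  0.57208341,  0.41606732]), 'wrist_force': array([0.69276724, 0.32583062, 0.78589798]), 'torque': array([-0.03562133,  0.04458881, -0.00191164]), 'opening': 1.0013532697918168} 0.011
```

View pics/side0.png

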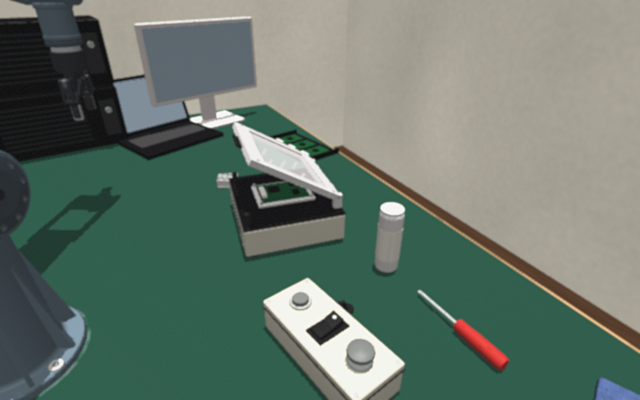

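View pics/top0.png

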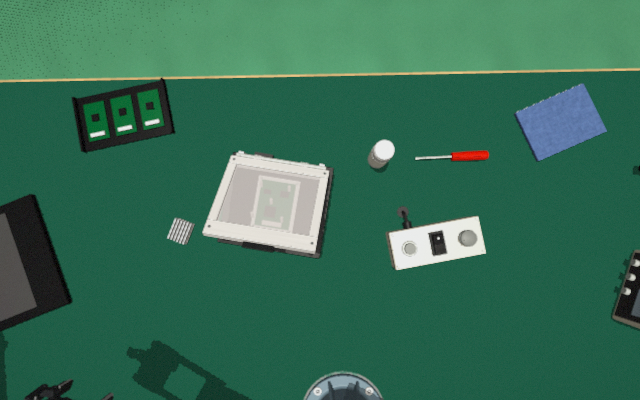

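```bash
cat > h.py <<'E'
import numpy as np
from bench import eyes
class C:
    def __init__(s,n):
        m=eyes.camera_model(n); s.f=200/np.tan(np.radians(m["vertical_fov"])/2); s.c=np.array([m["cx"],m["cy"]]); s.P=np.array(m["pose"])
    def ray(s,u,v):
        d=np.array([(u-s.c[0])/s.f,-(v-s.c[1])/s.f,-1]); return s.P[:3,3],s.P[:3,:3]@d
    def plane(s,u,v,z):
        o,d=s.ray(u,v); return o+d*(z-o[2])/d[2]
    def proj(s,p):
        q=s.P[:3,:3].T@(np.asarray(p)-s.P[:3,3]); return np.array([s.c[0]+s.f*q[0]/-q[2], s.c[1]-s.f*q[1]/-q[2]])
def tri(a,b):
    (o1,d1),(o2,d2)=a,b
    t=np.linalg.lstsq(np.c_[d1,-d2],o2-o1,rcond=None)[0]
    p,q=o1+d1*t[0],o2+d2*t[1]; return (p+q)/2,np.linalg.norm(p-q)
E
python3 - <<'E'
import cv2
t=cv2.imread("pics/top0.png"); s=cv2.imread("pics/side0.png")
def crop(im,x,y,w,h,k,n): cv2.imwrite(n,cv2.resize(im[y:y+h,x:x+w],None,fx=k,fy=k,interpolation=cv2.INTER_CUBIC))
crop(t,380,200,115,80,6,"pics/t_st.png")
crop(t,195,140,145,125,5,"pics/t_jig.png")
crop(s,255,270,155,130,5,"pics/s_st.png")
crop(s,215,110,140,145,4,"pics/s_jig.png")
E
```

```text
(no output)
```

View pics/t_st.png

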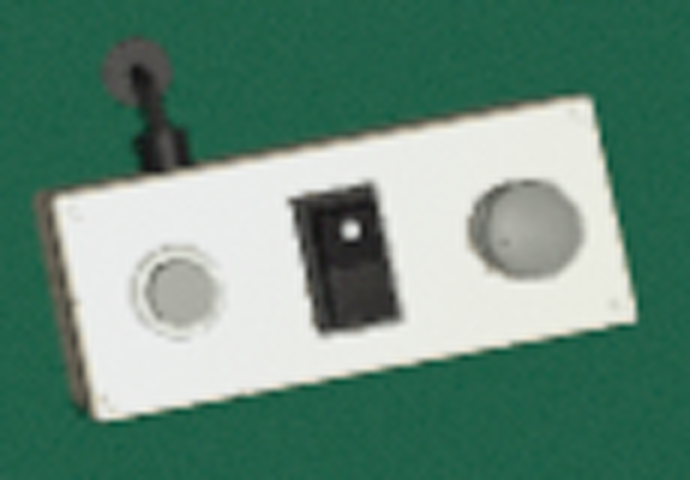

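View pics/t_jig.png

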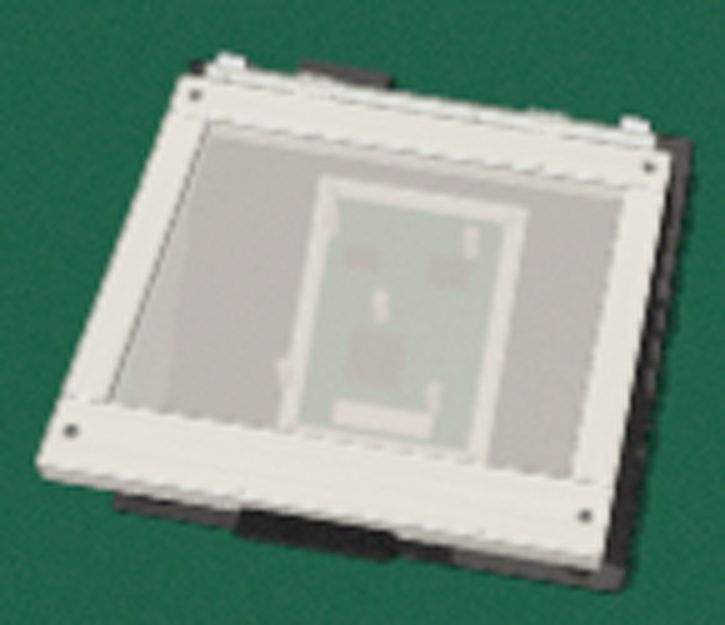

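View pics/s_st.png

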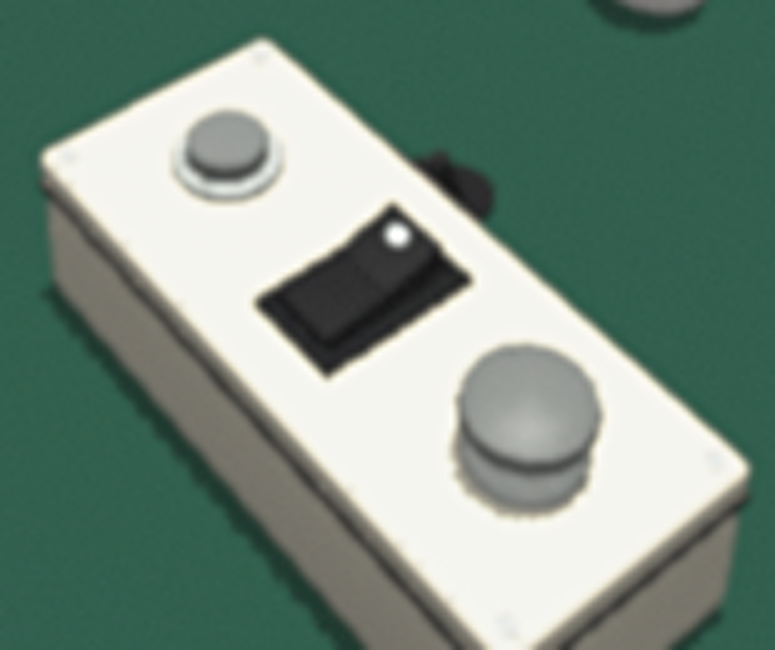

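View pics/s_jig.png

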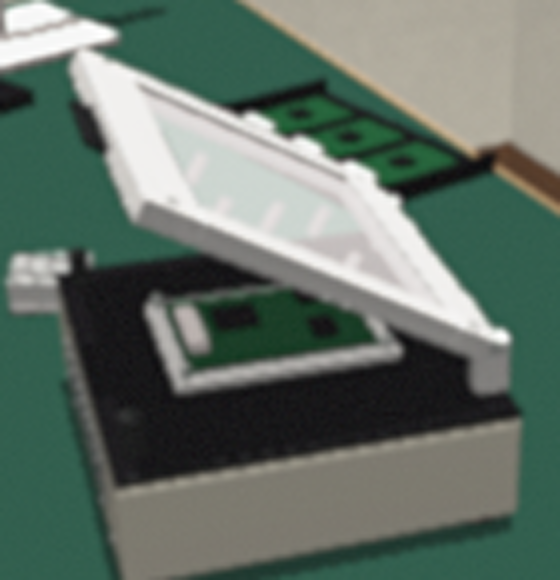

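```bash
python3 - <<'E'
from h import *
T,S=C("top"),C("side")
t6=lambda X,Y:(380+(X+.5)/6-.5,200+(Y+.5)/6-.5)
s5=lambda X,Y:(255+(X+.5)/5-.5,270+(Y+.5)/5-.5)
t5=lambda X,Y:(195+(X+.5)/5-.5,140+(Y+.5)/5-.5)
s4=lambda X,Y:(215+(X+.5)/4-.5,110+(Y+.5)/4-.5)
c=[T.plane(*t6(*p),.065) for p in[(58,195),(590,97),(635,322),(97,420)]]
d=[S.plane(*s5(*p),.065) for p in[(265,38),(750,468),(40,155)]]
m=np.mean(c,0); ax=(c[0]+c[1]-c[2]-c[3]);print("station",m,"yaw",np.arctan2(ax[1],ax[0]), "len",np.linalg.norm(c[0]-c[1]),np.linalg.norm(c[1]-c[2]))
print("corners top",np.round(c,4),"side",np.round(d,4))
y=c[0]-c[1]+c[3]-c[2];yaw2=np.arctan2(-y[0],y[1]);print("yaw by y",yaw2)
print("start",T.plane(*t6(180,292),.078),S.plane(*s5(228,140),.078),tri(T.ray(*t6(180,292)),S.ray(*s5(228,140))))
print("dot",tri(T.ray(*t6(350,230)),S.ray(*s5(398,235))))
print("stop",tri(T.ray(*t6(533,228)),S.ray(*s5(530,395))))
e=np.array([np.cos(yaw2),np.sin(yaw2),0]);n=np.array([-e[1],e[0],0])
print("pred start",m+75*n*1e-3,"rocker_on",m+.018*e)
print("front right screw",tri(T.ray(*t5(585,516)),S.ray(*s4(172,200))))
print("front right corner",tri(T.ray(*t5(602,557)),S.ray(*s4(143,208))))
print("front left corner",tri(T.ray(*t5(42,460)),S.ray(*s4(80,52))))
print("rear right corner",tri(T.ray(*t5(672,152)),S.ray(*s4(505,335))))
print("case front right top",S.plane(*s4(118,487),.083),"rear right",S.plane(*s4(520,412),.083), "FL",S.plane(*s4(62,275),.083))
E
```

```text
station [ 0.46978203 -0.24888737  0.065     ] yaw 0.15525528366596442 len 0.23602936367983643 0.09906378082785941
corners top [[ 0.4986 -0.1249  0.065 ]
 [ 0.5388 -0.3575  0.065 ]
 [ 0.441  -0.3734  0.065 ]
 [ 0.4008 -0.1397  0.065 ]] side [[ 0.4976 -0.1275  0.065 ]
 [ 0.5384 -0.3618  0.065 ]
 [ 0.4004 -0.1449  0.065 ]]
yaw by y 0.17066612621299762
start [ 0.45688538 -0.17423403  0.078     ] [ 0.45613059 -0.18142201  0.078     ] (array([ 0.45746562, -0.17587789,  0.07255439]), np.float64(0.0022396684321035203))
dot (array([ 0.48384408, -0.24759091,  0.08044988]), np.float64(0.0022698053048584893))
stop (array([ 0.48406247, -0.32336932,  0.08635672]), np.float64(0.0019741256748899956))
pred start [ 0.45704411 -0.17497699  0.065     ] rocker_on [ 0.48752052 -0.24583028  0.065     ]
front right screw (array([0.48406133, 0.0718203 , 0.23190246]), np.float64(0.0017138453436306828))
front right corner (array([0.46620701, 0.06456503, 0.23398544]), np.float64(0.0013734847876375302))
front left corner (array([0.51096064, 0.30950082, 0.23668243]), np.float64(0.0012959691059702553))
rear right corner (array([0.659852  , 0.02985496, 0.12751872]), np.float64(0.007169785829825596))
case front right top [0.43415874 0.04919285 0.083     ] rear right [0.66610672 0.01352089 0.083     ] FL [0.48317808 0.31158032 0.083     ]
```

Both views show the jig with its lid about 0.53 rad open. In the top view the rail's front edge runs from about (203,232) to (315,251). The station has start at (409.5,248), the rocker with its pale dot at (438,238) and stop at (468,238). I'll shut the fingers, rise, and go above the rail.

step_arm(
  xyz=[
    [0, 0, 40],
    [30, -30, 70],
    [65, -70, 80],
    [100, -110, 80],
    [135, -150, 80],
    [170, -190, 80],
    [205, -230, 80],
    [240, -270, 80],
    [275, -310, 80],
    [300, -340, 80],
  ],
  spin=[0, 0, 0.05, 0.1, 0.13, 0.13, 0.13, 0.13, 0.13, 0.13],
  fingers=[0, 0, 0, 0, 0, 0, 0, 0, 0, 0],
)

```text
time_s: 1.1
eef_pos: [0.4684, 0.2159, 0.3221]
eef_rot: [0.543, -0.452, 0.543, 0.453]
wrist_force: [0.6, 0.3, 1.1]
opening: 0.002
```

step_arm(
  xyz=[
    [20, -25, 0],
    [24, -27, 0],
    [24, -27, -20],
    [24, -27, -40],
    [24, -27, -40],
  ],
  spin=[0, 0, 0, 0, 0],
  fingers=[0, 0, 0, 0, 0],
)

```text
time_s: 1.6
eef_pos: [0.4893, 0.191, 0.2791]
eef_rot: [0.541, -0.451, 0.545, 0.454]
wrist_force: [-0.1, -0.2, -1.3]
opening: -0.001
```

```bash
python3 - <<'E'
from bench import ctrl, eyes
import cv2,numpy as np
a=eyes.camera("side")[:,:,::-1]; b=eyes.camera("top")[:,:,::-1]
a=cv2.resize(a[90:260,200:370],None,fx=3.3,fy=3.3,interpolation=2)[:,:400+160]; b=cv2.resize(b[140:270,190:340],None,fx=3,fy=3,interpolation=2)
cv2.imwrite("pics/a1.png",a);cv2.imwrite("pics/b1.png",b)
o=ctrl.get_obs();print(o["time_s"],o["eef_pos"],o["wrist_force"],o["opening"])
E
```

```text
1.7 [0.49095957 0.19131032 0.28227972] [-0.29740562  0.24548736  0.44869514] -0.0011456911563542294
```

View pics/a1.png

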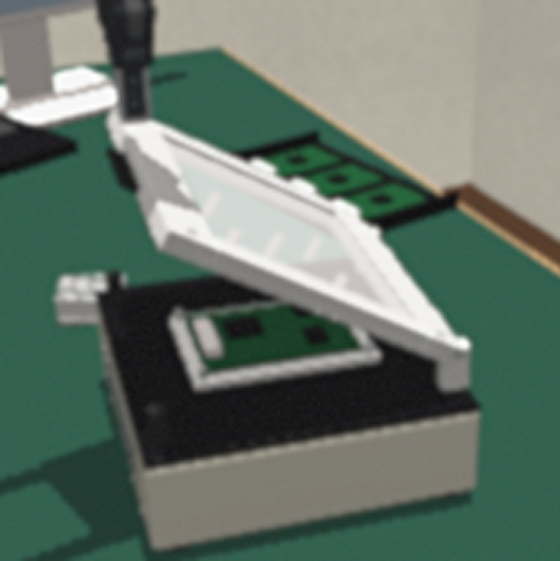

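View pics/b1.png

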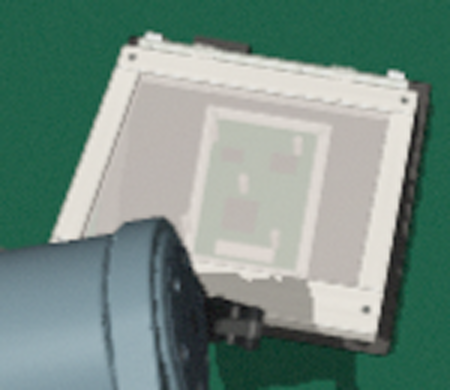

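step_arm(
  xyz=[
    [9, -11, 0],
    [9, -11, -10],
    [9, -11, -20],
    [9, -11, -28],
    [9, -11, -32],
    [9, -11, -36],
    [9, -11, -40],
    [8, -11, -44],
  ],
  spin=[0, 0, 0, 0, 0, 0, 0, 0],
  fingers=[0, 0, 0, 0, 0, 0, 0, 0],
)

```text
time_s: 2.5
eef_pos: [0.4998, 0.1799, 0.2384]
eef_rot: [0.544, -0.453, 0.543, 0.452]
wrist_force: [-0.1, -0.1, 2.8]
opening: 0.004
```

```bash
python3 - <<'E'
from bench import ctrl, eyes
import cv2,numpy as np
a=eyes.camera("side")[:,:,::-1]; b=eyes.camera("top")[:,:,::-1]
a=cv2.resize(a[90:260,200:370],None,fx=3.3,fy=3.3,interpolation=2)[:,:400+160]; b=cv2.resize(b[140:270,190:340],None,fx=3,fy=3,interpolation=2)
cv2.imwrite("pics/a2.png",a);cv2.imwrite("pics/b2.png",b)
o=ctrl.get_obs();print(o["time_s"],o["eef_pos"],o["wrist_force"],o["opening"])
E
```

```text
2.6 [0.49926671 0.17985112 0.23778211] [ 0.50368534 -0.66735226  0.7297963 ] 0.0018182613051743936
```

View pics/a2.png

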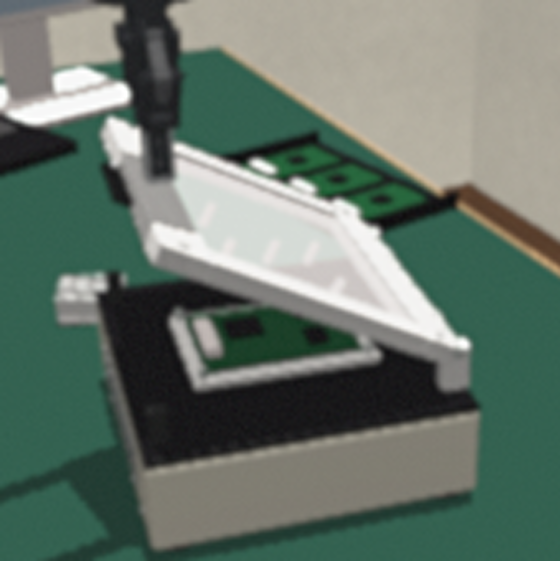

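View pics/b2.png

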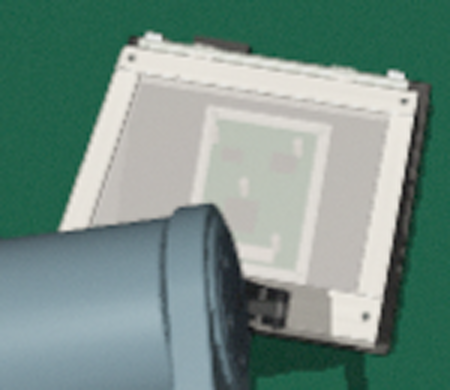

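The lid is moving down under the fingers, with contact on the rail's middle. I'll follow the arc.

step_arm(
  xyz=[
    [-5, 1, -8],
    [-9, 2, -16],
    [-12, 2, -24],
    [-15, 3, -32],
    [-18, 3, -40],
    [-20, 4, -48],
    [-22, 4, -56],
    [-24, 4, -64],
    [-25, 5, -72],
    [-26, 5, -80],
  ],
  spin=[0, 0, 0, 0, 0, 0, 0, 0, 0, 0],
  fingers=[0, 0, 0, 0, 0, 0, 0, 0, 0, 0],
)

```text
time_s: 3.6
eef_pos: [0.4732, 0.1848, 0.1575]
eef_rot: [0.543, -0.452, 0.543, 0.453]
wrist_force: [-1.2, 0.5, 1.9]
opening: -0.004
```

step_arm(
  xyz=[
    [0, 0, -5],
    [0, 0, -10],
    [0, 0, -14],
    [0, 0, -18],
    [0, 0, -21],
    [0, 0, -24],
    [0, 0, -24],
  ],
  spin=[0, 0, 0, 0, 0, 0, 0],
  fingers=[0, 0, 0, 0, 0, 0, 0],
)

```text
time_s: 4.3
eef_pos: [0.4737, 0.1847, 0.1342]
eef_rot: [0.543, -0.453, 0.543, 0.452]
wrist_force: [0.3, -0.1, 0.2]
opening: 0.002
```

```bash
python3 - <<'E'
from bench import ctrl, eyes
import cv2,numpy as np
a=eyes.camera("side")[:,:,::-1]
a=cv2.resize(a[90:260,200:370],None,fx=3.3,fy=3.3,interpolation=2)[:,:400+160]
cv2.imwrite("pics/a3.png",a)
o=ctrl.get_obs();print(o["time_s"],o["eef_pos"],o["wrist_force"],o["opening"])
E
```

```text
4.35 [0.4737552  0.18468798 0.13421687] [-0.61797267  0.44885678  0.1816647 ] 0.0032465205216498792
```

View pics/a3.png

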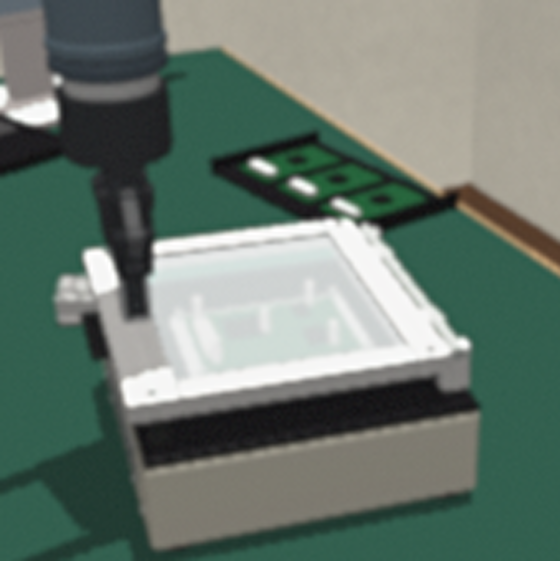

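Nearly closed. I'll press on until the stops push back.

step_arm(
  xyz=[
    [0, 0, -2],
    [0, 0, -3],
    [0, 0, -4],
    [0, 0, -4],
  ],
  spin=[0, 0, 0, 0],
  fingers=[0, 0, 0, 0],
)

```text
time_s: 4.75
eef_pos: [0.4739, 0.1848, 0.1338]
eef_rot: [0.543, -0.453, 0.543, 0.452]
wrist_force: [-13.1, -3.0, 29.9]
opening: -0.001
```

step_arm(
  xyz=[
    [0, 0, 0],
    [0, 0, 10],
    [0, 0, 30],
    [0, 0, 60],
    [0, -30, 70],
    [0, -70, 70],
    [0, -110, 70],
    [0, -150, 70],
    [0, -150, 70],
  ],
  spin=[0, 0, 0, 0, 0, 0.05, 0.1, 0.15, 0.15],
  fingers=[0, 0, 0, 0, 0, 0, 0, 0, 0],
)

```text
time_s: 5.65
eef_pos: [0.4739, 0.0308, 0.2005]
eef_rot: [0.509, -0.492, 0.509, 0.49]
wrist_force: [0.5, 0.6, -0.2]
opening: -0.0
```

```bash
python3 - <<'E'
from bench import ctrl, eyes
import cv2,numpy as np
A=eyes.camera("side")[:,:,::-1];B=eyes.camera("top")[:,:,::-1]
a=cv2.resize(A[90:260,200:370],None,fx=3.3,fy=3.3,interpolation=2)
b=cv2.resize(B[130:280,180:500],None,fx=2.5,fy=2.5,interpolation=2)
cv2.imwrite("pics/a4.png",a);cv2.imwrite("pics/b4.png",b)
o=ctrl.get_obs();print(o["time_s"],o["eef_pos"],o["wrist_force"],o["opening"])
E
```

```text
5.75 [0.47363859 0.03408191 0.20027844] [ 0.34468363  1.15053459 -0.07053772] 0.0012758951916306263
```

View pics/a4.png

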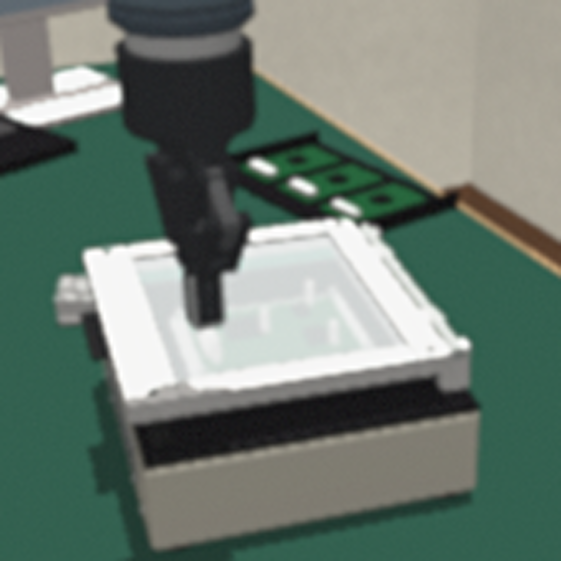

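View pics/b4.png

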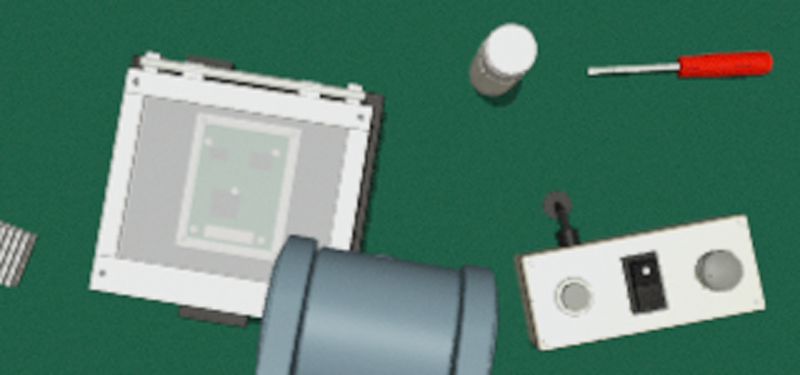

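The lid lies flat on its stops: about 30 N at a tip height of 122.8 mm, and it looks parallel in both views. Next is the rocker, with its dot at about (0.487,-0.248).

step_arm(
  xyz=[
    [0, -40, 0],
    [0, -80, 0],
    [0, -120, 0],
    [0, -160, 0],
    [5, -200, 0],
    [10, -240, 0],
    [14, -270, 0],
    [14, -283, -20],
    [14, -283, -45],
    [14, -283, -60],
  ],
  spin=[0.04, 0.08, 0.12, 0.16, 0.2, 0.2, 0.2, 0.2, 0.2, 0.2],
  fingers=[0, 0, 0, 0, 0, 0, 0, 0, 0, 0],
)

```text
time_s: 6.75
eef_pos: [0.4874, -0.2468, 0.1382]
eef_rot: [0.456, -0.539, 0.456, 0.541]
wrist_force: [0.8, 0.4, 0.1]
opening: -0.003
```

```bash
python3 - <<'E'
from bench import ctrl, eyes
import cv2,numpy as np
A=eyes.camera("side")[:,:,::-1];B=eyes.camera("top")[:,:,::-1]
a=cv2.resize(A[240:400,240:440],None,fx=3.5,fy=3.5,interpolation=2)
cv2.imwrite("pics/a5.png",a)
o=ctrl.get_obs();print(o["time_s"],o["eef_pos"],o["eef_rot"],o["wrist_force"],o["opening"])
from h import *
T,S=C("top"),C("side")
print(T.plane(438.0,238.0,.084),S.plane(255+398.5/5-.5,270+235.5/5-.5,.084))
E
```

```text
6.85 [ 0.48649267 -0.24581606  0.13755689] [ 0.45595712 -0.53855535  0.45582876  0.54247708] [-0.21566181  0.33458752 -0.56471501] -0.00031364284396509555
[ 0.48281699 -0.24621795  0.084     ] [ 0.48313421 -0.2508661   0.084     ]
```

View pics/a5.png

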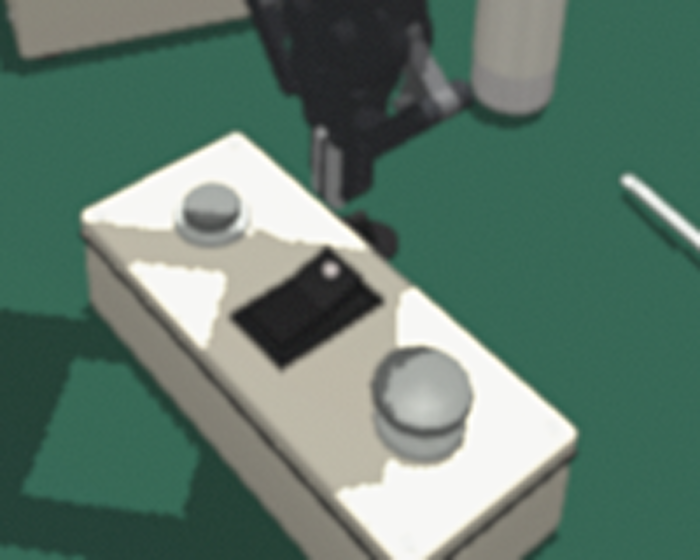

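step_arm(
  xyz=[
    [0, -2, -15],
    [0, -2, -30],
    [0, -2, -38],
    [0, -2, -42],
    [0, -2, -45],
  ],
  spin=[0, 0, 0, 0, 0],
  fingers=[0, 0, 0, 0, 0],
)

```text
time_s: 7.35
eef_pos: [0.4876, -0.2501, 0.0951]
eef_rot: [0.456, -0.54, 0.456, 0.54]
wrist_force: [0.9, 2.3, 3.8]
opening: -0.003
```

```bash
python3 - <<'E'
from bench import ctrl, eyes
import cv2,numpy as np
A=eyes.camera("side")[:,:,::-1];B=eyes.camera("top")[:,:,::-1]
a=cv2.resize(A[240:400,240:440],None,fx=3.5,fy=3.5,interpolation=2)
cv2.imwrite("pics/a6.png",a)
o=ctrl.get_obs();print(o["time_s"],o["eef_pos"],o["eef_rot"],o["wrist_force"],o["opening"])
E
```

```text
7.45 [ 0.48766213 -0.25019222  0.09543231] [-0.45632354  0.54024622 -0.45615021 -0.54021277] [-0.94056413  0.65657976  0.64593657] -0.0012149029356267511
```

View pics/a6.png

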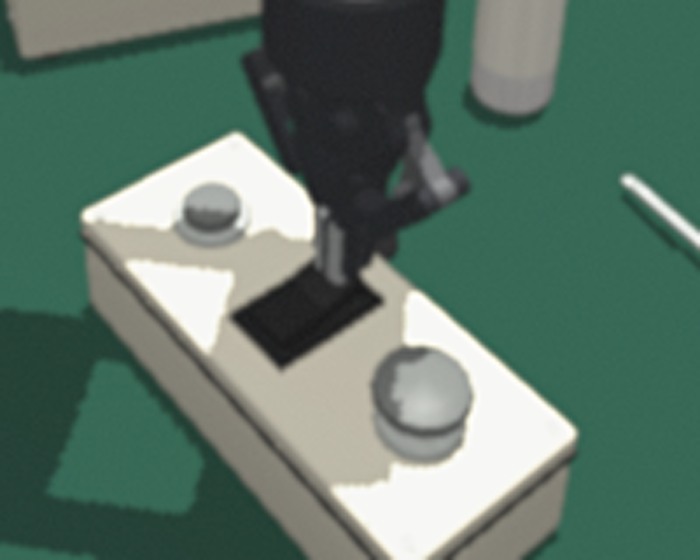

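The fingertip stands on the rocker's far end, so I'll press it over.

step_arm(
  xyz=[
    [0, 0, -3],
    [0, 0, -6],
    [0, 0, -8],
    [0, 0, -10],
    [0, 0, -11],
    [0, 0, -11],
  ],
  spin=[0, 0, 0, 0, 0, 0],
  fingers=[0, 0, 0, 0, 0, 0],
)

```text
time_s: 8.05
eef_pos: [0.4878, -0.2507, 0.0872]
eef_rot: [-0.456, 0.541, -0.456, -0.54]
wrist_force: [-8.4, 6.4, 26.0]
opening: 0.0
```

step_arm(
  xyz=[
    [0, 0, 0],
    [0, 0, 10],
    [0, 0, 30],
    [0, 0, 45],
    [-5, 30, 45],
    [-10, 72, 45],
    [-20, 100, 45],
    [-20, 140, 45],
    [-20, 140, 45],
  ],
  spin=[0, 0, 0, 0, 0, 0, 0, 0, 0],
  fingers=[0, 0, 0, 0, 0, 0, 0, 0, 0],
)

```text
time_s: 8.95
eef_pos: [0.4665, -0.1065, 0.129]
eef_rot: [0.455, -0.54, 0.455, 0.542]
wrist_force: [-0.6, -0.1, 0.5]
opening: 0.003
```

```bash
python3 - <<'E'
from bench import ctrl, eyes
import cv2,numpy as np
A=eyes.camera("side")[:,:,::-1];B=eyes.camera("top")[:,:,::-1]
a=cv2.resize(A[240:400,240:440],None,fx=3.5,fy=3.5,interpolation=2)
b=cv2.resize(B[200:280,370:500],None,fx=5,fy=5,interpolation=2)
cv2.imwrite("pics/a7.png",a);cv2.imwrite("pics/b7.png",b)
o=ctrl.get_obs();print(o["time_s"],o["eef_pos"],o["eef_rot"],o["wrist_force"],o["opening"])
E
```

```text
9.05 [ 0.46772327 -0.10991052  0.12960554] [-0.45559758  0.541026   -0.45575449 -0.54037909] [-0.34180973 -0.15515044  0.17411456] -0.0003448348489904772
```

View pics/a7.png

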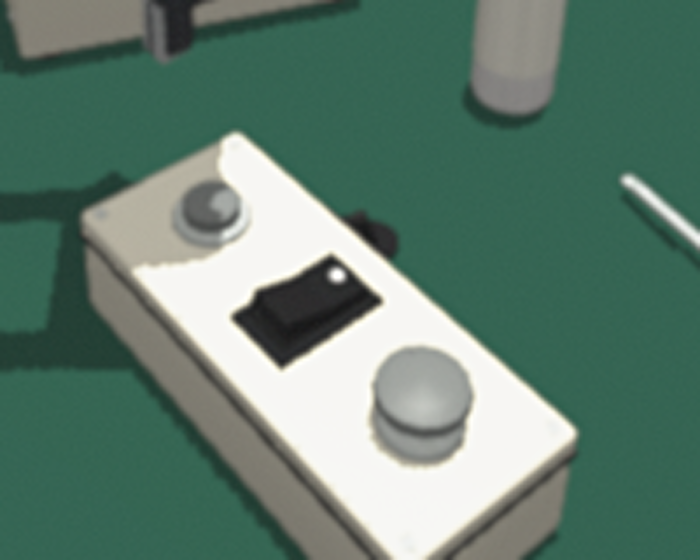

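View pics/b7.png

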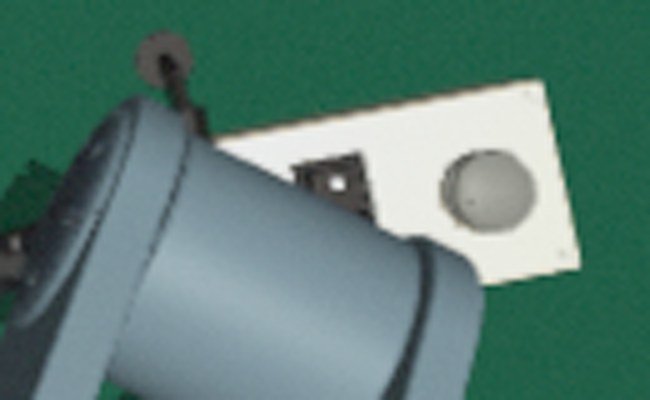

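The rocker has tipped over: its near end is up and its dot end down. Next is the start button at about (0.456,-0.178).

step_arm(
  xyz=[
    [-6, -35, 0],
    [-11, -68, 0],
    [-11, -68, -15],
    [-11, -68, -30],
    [-11, -68, -35],
    [-11, -68, -37],
    [-11, -68, -37],
  ],
  spin=[0, 0, 0, 0, 0, 0, 0],
  fingers=[0, 0, 0, 0, 0, 0, 0],
)

```text
time_s: 9.75
eef_pos: [0.4567, -0.1788, 0.0924]
eef_rot: [-0.456, 0.54, -0.456, -0.54]
wrist_force: [-0.3, -0.3, 0.3]
opening: -0.003
```

```bash
python3 - <<'E'
from bench import ctrl, eyes
import cv2,numpy as np
A=eyes.camera("side")[:,:,::-1]
a=cv2.resize(A[240:400,240:440],None,fx=3.5,fy=3.5,interpolation=2)
cv2.imwrite("pics/a8.png",a)
o=ctrl.get_obs();print(o["time_s"],o["eef_pos"],o["eef_rot"],o["wrist_force"],o["opening"])
E
```

```text
9.8 [ 0.45683569 -0.17869266  0.09274291] [-0.45620828  0.54047495 -0.45626015 -0.53998844] [-0.19255275 -0.0917738  -0.13828532] -0.00453484571029421
```

View pics/a8.png

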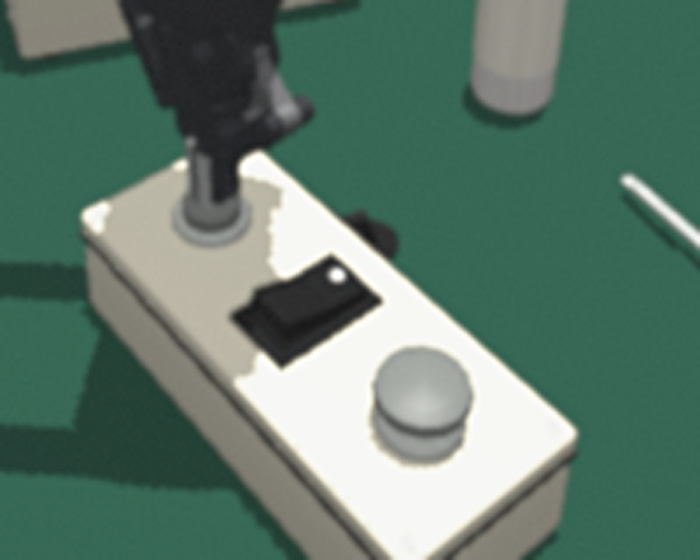

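The tip is centred above the cap. Pressing about 10 mm from here.

step_arm(
  xyz=[
    [0, 0, -4],
    [0, 0, -6],
    [0, 0, -8],
    [0, 0, -10],
    [0, 0, -11],
    [0, 0, -11],
    [0, 0, -11],
  ],
  spin=[0, 0, 0, 0, 0, 0, 0],
  fingers=[0, 0, 0, 0, 0, 0, 0],
)

```text
time_s: 10.5
eef_pos: [0.4573, -0.1787, 0.0829]
eef_rot: [-0.456, 0.541, -0.456, -0.54]
wrist_force: [-2.5, 1.9, 15.6]
opening: 0.002
```

That is fully in: 15.6 N with the tip at 71.9 mm, where 72 mm is expected. I'll hold, release and retreat.

step_arm(
  xyz=[
    [0, 0, 0],
    [0, 0, 0],
    [0, 0, 5],
    [0, 0, 20],
    [0, 0, 50],
    [0, 0, 80],
    [-20, 30, 100],
    [-30, 60, 120],
    [-30, 60, 120],
  ],
  spin=[0, 0, 0, 0, 0, 0, 0, 0, 0],
  fingers=[0, 0, 0, 0, 0, 0, 0, 0, 0],
)

```text
time_s: 11.4
eef_pos: [0.4262, -0.116, 0.2031]
eef_rot: [-0.456, 0.541, -0.455, -0.54]
wrist_force: [0.8, -0.9, 0.3]
opening: -0.001
```

```bash
python3 - <<'E'
from bench import ctrl, eyes
import cv2,numpy as np
A=eyes.camera("side")[:,:,::-1]
a=cv2.resize(A[110:400,200:540],None,fx=2,fy=2,interpolation=2)
cv2.imwrite("pics/a9.png",a)
B=eyes.camera("top")[:,:,::-1]; cv2.imwrite("pics/b9.png",B)
o=ctrl.get_obs();print(o["time_s"],o["eef_pos"],o["wrist_force"])
E
```

```text
11.5 [ 0.42646383 -0.11787779  0.20138981] [-0.14252398 -0.12956928  0.40452435]
```

View pics/a9.png

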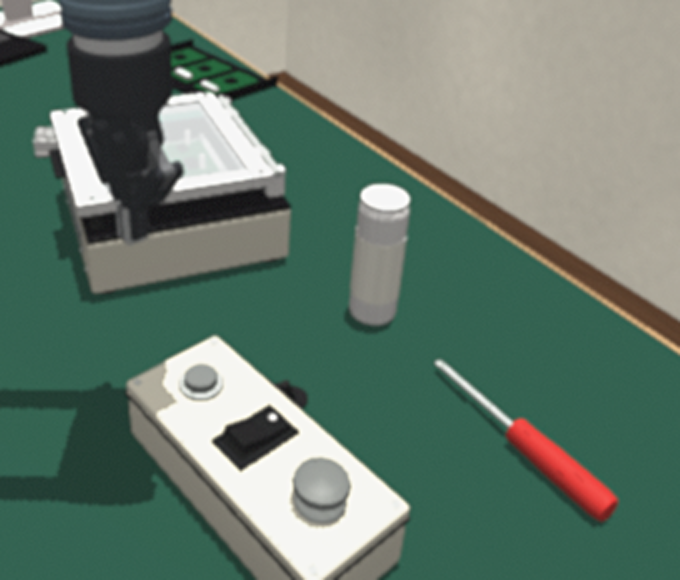

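View pics/b9.png

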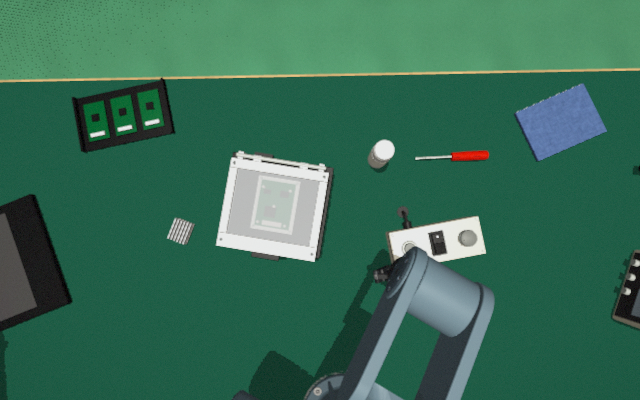

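The pictures show the lid closed, the rocker on and start back out. The bystanders are where they were: can (381,153), screwdriver (452,156), heatsink (180,231). The arm is clear of everything.

```bash
python3 -c "
from bench import hand_in
print(hand_in())"
```

```text
the job is handed in; nothing more can be done
None
```

I closed the lid, switched on the rocker, then pressed, held and released the start button, in that order. I handed the job in at about 11.5 s; `hand_in` gave no verdict.

- **Lid:** it came down onto its stops, with about 30 N of resistance and the fingertips at 122.8 mm (nominal 123 mm). It stayed closed in the later pictures.
- **Rocker:** I pressed it to 26 N, with the tips 11 mm above the box top. The nominal height when on is 10 mm. The pictures before and after the start press show it on, with the dot end down; I had no direct reading of its angle.
- **Start button:** it went fully in, with 15.6 N of resistance and the tips 6.9 mm above the box top, which is full travel. I held it for about 0.3 s or more, and it is back out in the last side view.
- **Everything else:** I kept clear of the stop button. The can, screwdriver and heatsink are at the same pixels as at the start, and the arm is clear with about zero wrist force.

One disagreement: the two cameras differed by about 4–5 mm in y at the station (up to 7 mm at the start button), so I used positions between the two.

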